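Seat a castor fork's roller cone in its head and swivel it

TASK

Lift the upside-down castor out of the wooden block and set its roller cone into the matching cup (the larger of the two castor heads), wheel pointing straight along the plate and away from the robot, and press it fully home with about 10 N of hand pressure on top of its own weight. Keeping that pressure on, swivel the castor about 30 degrees to the left, pause, and then about 30 degrees to the right and pause, to check that it rocks free on its rollers; never press with more than 15 N and do not let it drop in, or the race is marked. Bring it back straight, let go and leave it fully home, with the other things on the bench untouched.

Things in the scene. Friction and masses are not known exactly. Their poses are not given: they have to be found in the camera images.
- fork: Castor, 0.45 to 0.7 kg: bare-metal fork with a 75 mm dark wheel, standing upside down (wheel up) in the wooden block. Origin on the swivel axis at the roller cone's large end; z up along that axis, x towards the wheel's side. Above the origin a round crown, 60 mm across, z +3 to +7 mm, then two flat legs, outer faces at y = +-20 mm, slanting up to the axle. The wheel does not turn.
- fork_tip (a point): Foot of the castor's stem, 32 mm straight below the fork's origin. The roller cone (steel inner ring with rollers) is 44 mm across at the origin and narrows with a 20 degree half angle to 33 mm at 15 mm below it; then comes the stem, 16 mm thick.
- fork_grip (a point): Where to take the castor: midway between the leg faces, at x = 12, y = 0, z = 45 mm of the fork. Pinch the flat legs (40 mm apart over their outer faces, along the fork's y) from straight above; a 20 mm wide pad lies flat here, clear of the bolt heads. The wheel's top is 50 mm higher than this point.
- fork_axle (a point): Middle of the wheel axle, at x = 32, y = 0, z = 58 mm of the fork. The wheel is 28 mm wide and fills the room between the legs. Bolt heads 13 mm across stand 4 mm proud of the legs here.
- head: The matching castor head, fixed: a grey 110 x 85 mm plate bolted cup-up on posts over a dark 150 x 110 mm base. On it a round dark boss, 64 mm across, holds the bright taper cup. Origin: centre of the base's underside; x along the plate's long side, away from the robot give or take 0.4 rad; y to the left; z up. Bolts on the corners reach 68 mm, the boss 71 mm over the bench.
- head_cup (a point): On the matching cup's axis, 75 mm over the bench, axes as the head: the nominal centre of its mouth. The cup lies on shims, so its true mouth is up to 3 mm higher or lower: feel for it. Mouth 44 mm across, cup 18 deep, 20 degree half angle, stem hole below. Cone home: fork's origin at the true mouth's centre. Unyielding; the taper centres the cone; greased, swivels about z with little resistance.
- smallhead: Castor head on the same kind of stand for a smaller castor: boss 48 mm across, cup mouth 29 mm, 75 mm over the bench: the cone does not fit. Fixed bystander. Origin: centre of the base's underside.
- block: Hardwood rest block 100 x 100 x 45 mm, fixed, with a 49 mm bore in which the castor's cone and stem hang; the crown rests on its top. Origin: centre of its underside. Lift the castor about 40 mm to clear it.
- sparewheel: A spare castor wheel lying flat, 75 mm across, 28 thick, dark tyre with grey centre. Bystander. Origin: centre of its underside.
- lockwasher: Steel sealing ring lying flat, 60 mm across, 6 thick. Bystander. Origin: centre of its underside.
- kingnut: Hexagon steel nut lying flat, 28 mm across corners, 11 high. Bystander. Origin: centre of its underside.
- greasetin: Round closed tin, yellow with a bare steel lid, 74 mm across, 45 high. Bystander. Origin: centre of its underside.
- wrench: Steel spanner lying flat, 190 mm long, near the robot. Bystander. Origin: its underside at mid length.
- mallet: Soft-faced mallet lying on the bench: head 110 mm long, 34 mm thick, wooden handle 200 mm. Bystander. Origin: under its head.
- bolttray: Black tray 130 x 100 x 22 mm with bolts standing in it. Bystander. Origin: centre of its underside.
Mind the look-alikes: they are no part of the job. What is shaped like the fork but green is not meant.

How it is judged:
On the way, in this order (a step that is already met when the one before it is completed fails the run):
1. Cone fully home, wheel straight, and pressed: over 30 N between castor and head, summed all round the taper (that is 2.5 to 2.9 times weight and push together) (z of fork in the frame of head_cup below 0.0045 m and horizontal distance between fork and head_cup below 0.001 m and angle between the z axis of fork and the z axis of head, either way round below 0.035 rad and angle between the x axis of fork and the x axis of head, either way round below 0.2 rad and contact force between fork and head above 30 N), for 0.3 s.
2. Swivelled at least 22 degrees to the left (anticlockwise from above), still home and pressed, over 30 N summed round the taper (z of fork in the frame of head_cup below 0.0045 m and horizontal distance between fork and head_cup below 0.001 m and angle between the z axis of fork and the z axis of head, either way round below 0.035 rad and y of fork_axle in the frame of head above 0.012 m and contact force between fork and head above 30 N), for 0.2 s.
3. Swivelled at least 22 degrees to the right, still home and pressed, over 30 N summed round the taper (z of fork in the frame of head_cup below 0.0045 m and horizontal distance between fork and head_cup below 0.001 m and angle between the z axis of fork and the z axis of head, either way round below 0.035 rad and y of fork_axle in the frame of head below -0.012 m and contact force between fork and head above 30 N), for 0.2 s.
At the end, for the whole second after the job is handed in: The castor stands fully home in the larger head: swivel axis within 1 mm of the cup's axis, origin no more than 4.5 mm over the nominal mouth, upright to 2 degrees, wheel straight along the plate and away from the robot within 10 degrees, released and at rest (z of fork in the frame of head_cup below 0.0045 m and horizontal distance between fork and head_cup below 0.001 m and angle between the z axis of fork and the z axis of head, either way round below 0.035 rad and angle between the x axis of fork and the x axis of head, either way round below 0.17 rad and x of fork_axle in the frame of head above 0.02 m and linear speed of fork below 0.01 m/s and angular speed of fork below 0.1 rad/s); the robot touches nothing.
It fails at once if race overloaded or jolted: over 75 N between castor and head, summed round the taper (weight and push of some 26 N) (contact force between fork and head above 75 N).
It fails at once if the castor is pushed onto the smaller head (more than 15 N) (contact force between fork and smallhead above 15 N).
It fails at once if the castor tips more than 25 degrees (angle between fork's own z axis and vertical above 0.44 rad).
It fails at once if a bystander is moved more than 15 mm (distance of any of sparewheel, lockwasher, kingnut, greasetin, wrench, mallet, bolttray from where it was at the start of the episode above 0.015 m).
It also fails if it takes over 67 s, if anything falls off the work surface, if the arm or the gripper's body presses on something with over 40 N, if the wrist force passes 120 N, or if a joint passes its speed limit or range.

ROBOT

A 6-joint arm with a two-finger parallel gripper is mounted at the origin on the work surface. World frame = base frame: x ahead of the robot, y to its left, z up, the work surface at z = 0. Lengths are in m, angles in rad, forces in N, time in s.
With the tool pointing down it reaches from about 0.35 to 0.775 m from the base axis. Payload 7.3 kg.
Tool frame: the origin (TCP) lies on the centre line of the jaws, within the pads' length; the fingertips stand 11 mm ahead of it and the grasp point (between the pads) lies 8 mm behind it; z points along the fingers, y is the direction in which the jaws open and shut (so a half turn about z gives the same grasp; the last joint's range is limited). The gripper opens to 92 mm and grips with 3 to 60 N. Pads are 19 mm wide; open, the fingers measure 130 mm over their backs; the gripper's body (75 mm by 190 mm) begins 47 mm behind the grasp point.
Start: joints at [0.983, 0.342, 1.524, -0, 1.275, -0.146], TCP at [0.224, 0.475, 0.238] pointing down, gripper open.
Joint ranges: [-2.53, 2.53], [-0.77, 2.02], [0.04, 2.7], [-1, 4.14], [0.28, 2.66], [-3.11, 3.11]. Speed limits (rad/s): [2.57, 2.57, 3.14, 3.14, 3.14, 3.14].

INTERFACE

Orientations are given as [roll, pitch, yaw] about the fixed x, y, z axes, in that order (R = Rz(yaw) Ry(pitch) Rx(roll)).
In Python, from cell import robot gives the robot as it stands.
- The arm moves only by the tool jog_arm, never from a script. Its argument "deltas" is one flat list of numbers, 6 for each row, row after row: the shift along the world's x, y, z in units of 0.1 m (1.0 is 0.1 m), then the turn, a rotation vector about the world's x, y, z in units of 90 degrees (1.0 is 90 degrees). A call has 1 to 5 rows; each row is the pose to reach, as a shift and turn from the pose commanded when the call began; what a row does not reach only later rows make up. A row lasts 1/12 s, in which the tool goes at most 41.7 mm and 7.16 degrees, less where a joint would pass 70% of its speed; a pose out of reach is approached as far as the arm can. A call with a number of a shift or a turn outside -1 to 1 is refused whole. A call with a gripper value outside its range is refused whole. "claw" is the opening, from 0 (shut) to 1 (fully open), set as the call begins (left out, the last holds). The fingers move at their own pace and stop on an object; "newtons" is the grip in N (left out, the last holds). Time passes only in rows, so rows that repeat a pose let the fingers close. It gives the time, the measured TCP pose, the force and the opening at its end, in the units of the state.
- robot.observe(): the state, without advancing time (a new reading comes with each control period).
- robot.read_camera(name): name is "scene" or "top" or "wrist"; returns the picture (480x640x3 uint8, red, green, blue); there is no depth.
- robot.camera_params(name): a dict with "fx", "fy", "cx", "cy" (pixels), "k1" (the pictures are not rectified: a ray, as slopes to the right and down, at radius r is drawn at 1 + k1 r^2 times it, then the intrinsics apply), "R" (3x3) and "t" (3): a world point X has camera coordinates R X + t. Camera axes: x right, y down, z forward; pixel columns grow to the right and rows downward; lengths in m; the calibration is good to about 2 mm. A picture is of the moment at which its call begins: read the wrist's pose just before it. camera_params takes no time and is no camera call; for the wrist camera it gives the pose at the moment of the call.
- robot.hand_in(): hands the job in, once; it reports no verdict.
The state is a dict: "time": time; "qpos": joint angles; "qvel": joint speeds; "joint_efforts": joint torques, N m; "tool_pos": TCP position; "tool_rot": TCP orientation; "contact_force": force on the tool from outside, world axes, zero at the start; "torque": the same for the moment, N m; "opening": finger opening in m.
Only numpy, scipy, OpenCV 4.12 (cv2) and the standard library are available. Lean on these libraries where they do the work, as an engineer would, in place of code of your own. Each camera call takes 0.05 s, during which the arm holds its last target. There are 200 camera calls.

## Working session

There is one attempt and no reset: what is moved stays moved. The work goes in short steps, Python scripts to look and compute and a tool call to move; the robot and the scene stay as the last step left them, time stands still between calls to the robot, and variables do not carry over. Pictures are saved under pics/ and viewed, about 8 in all and at most 12, crops included, and the job is handed in when it is done.

Besides the shell and the picture viewer there is one more tool, called after "Emit:" by a JSON object that holds its "api" and its "payload", one argument or row to a line. jog_arm: Moves the arm, as the interface text tells. Its arguments: {"type":"object","properties":{"deltas":{"type":"array","items":{"type":"number"}},"claw":{"type":"number"},"newtons":{"type":"number"}},"required":["deltas"]}

```bash
mkdir -p pics; ls; cat > h.py <<'E'
import numpy as np, cv2
from cell import robot
def snap(n,f):
    p=robot.camera_params(n); im=robot.read_camera(n); np.save(f'pics/{f}.npy',im)
    import pickle; pickle.dump(p,open(f'pics/{f}.pkl','wb')); cv2.imwrite(f'pics/{f}.png',im[:,:,::-1]); return im,p
def load(f):
    import pickle; return np.load(f'pics/{f}.npy'),pickle.load(open(f'pics/{f}.pkl','rb'))
def ray(p,u,v):
    x,y=(u-p['cx'])/p['fx'],(v-p['cy'])/p['fy']; X,Y=x,y
    for _ in range(20):
        s=1+p['k1']*(X*X+Y*Y); X,Y=x/s,y/s
    R,t=np.array(p['R']),np.array(p['t']); d=R.T@np.array([X,Y,1]); return -R.T@t,d/np.linalg.norm(d)
def onz(p,u,v,z):
    c,d=ray(p,u,v); return c+d*(z-c[2])/d[2]
def tri(obs):
    A=np.zeros((3,3));b=np.zeros(3);rs=[ray(*o) for o in obs]
    for c,d in rs: M=np.eye(3)-np.outer(d,d);A+=M;b+=M@c
    X=np.linalg.solve(A,b); return X,[np.linalg.norm((np.eye(3)-np.outer(d,d))@(X-c)) for c,d in rs]
def proj(p,X):
    c=np.array(p['R'])@np.array(X)+np.array(p['t']); x,y=c[:2]/c[2]; s=1+p['k1']*(x*x+y*y)
    return p['fx']*x*s+p['cx'],p['fy']*y*s+p['cy']
E
python3 - <<'E'
from h import *
for n in('scene','top'):
    im,p=snap(n,n); C=-np.array(p['R']).T@np.array(p['t']); print(n,C,p['fx'],p['k1'])
print(robot.observe())
E
```

```text
pics
scene [1.22921464 0.72953354 0.91496116] 580.5507154755448 0.06275434770055419
top [0.39440457 0.10715272 1.18576561] 513.0306207733387 -0.011688981286555903
{'time': 0.1, 'qpos': array([ 9.82992328e-01,  3.42670487e-01,  1.52488772e+00,  1.08994801e-08,
        1.27541949e+00, -1.45993922e-01]), 'qvel': array([-0.0010172 , -0.0014727 , -0.00410041, -0.0017301 ,  0.00046703,
       -0.00121796]), 'joint_efforts': array([ 9.01067688e-04, -4.32002771e+01, -2.44698143e+01,  7.18910736e-02,
        5.25475480e-02, -2.54363391e-05]), 'tool_pos': array([0.22426482, 0.47431513, 0.23711719]), 'tool_rot': array([-3.14022235e+00, -2.01500440e-04,  2.69978244e+00]), 'contact_force': array([0.34446248, 0.08339681, 0.30621001]), 'torque': array([-0.00476034,  0.02167179,  0.01344989]), 'opening': 0.09183820601800843}
```

View pics/top.png

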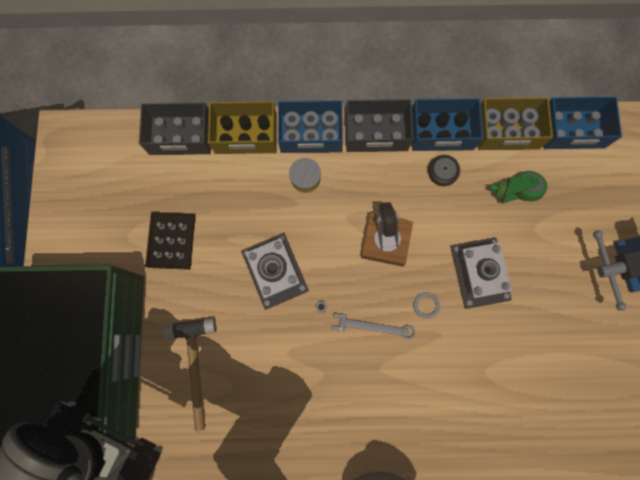

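View pics/scene.png

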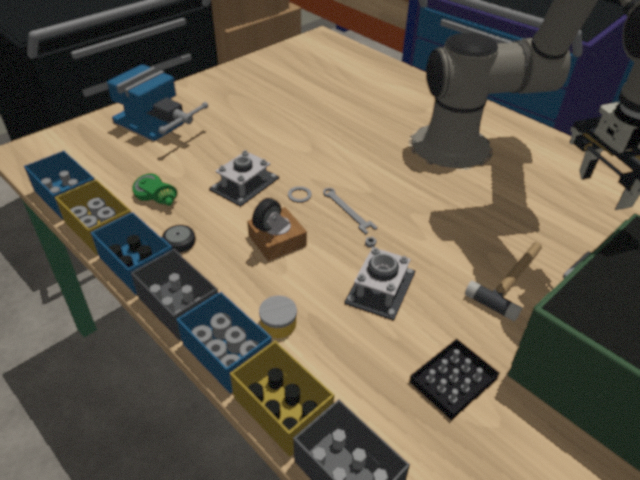

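The top view shows these candidates:
- **Castor:** bare metal and upright in the block, at (387,225) in top and (272,225) in scene.
- **Green look-alike:** lying at (520,187).
- **Heads:** the larger boss is at (272,268), the smaller one at (488,268).

I'll measure roughly and check in one close crop.

```bash
python3 - <<'E'
from h import *
t,pt=load('top');s,ps=load('scene')
def c(im,u,v,w): return cv2.resize(im[v-w*3//4:v+w*3//4,u-w:u+w],(400,300),interpolation=cv2.INTER_CUBIC)
o=np.vstack([np.hstack([c(t,387,232,40),c(s,277,225,40)]),np.hstack([c(t,272,270,40),c(s,381,280,40)])])
cv2.imwrite('pics/crop1.png',o[:,:,::-1])
print('axis0', proj(pt,[0,0,0]))
print('head',tri([(pt,272,267),(ps,383,263)]),'wheel top',tri([(pt,386,206),(ps,266,204)]))
print('small',tri([(pt,488,268),(ps,243,159)]))
for n,u,v in [('block',387,238),('block corners',371,210),('',412,217),('',403,265),('',362,255)]: print(n,onz(pt,u,v,.045))
E
```

```text
axis0 (np.float64(380.02719170768773), np.float64(523.1295044808493))
head (array([0.54343983, 0.2256881 , 0.06870264]), [np.float64(1.2041427084358222e-05), np.float64(1.2041427084406134e-05)]) wheel top (array([ 0.65521747, -0.01616331,  0.14258832]), [np.float64(0.005235498469638935), np.float64(0.005235498469638812)])
small (array([ 0.53367565, -0.24498808,  0.0771843 ]), [np.float64(0.0004102096564041138), np.float64(0.0004102096564040736)])
block [ 0.6089608  -0.03165683  0.045     ]
block corners [0.6746258  0.00249322 0.045     ]
 [ 0.65683425 -0.09041393  0.045     ]
 [ 0.54694319 -0.06519101  0.045     ]
 [0.57089978 0.02593365 0.045     ]
```

View pics/crop1.png

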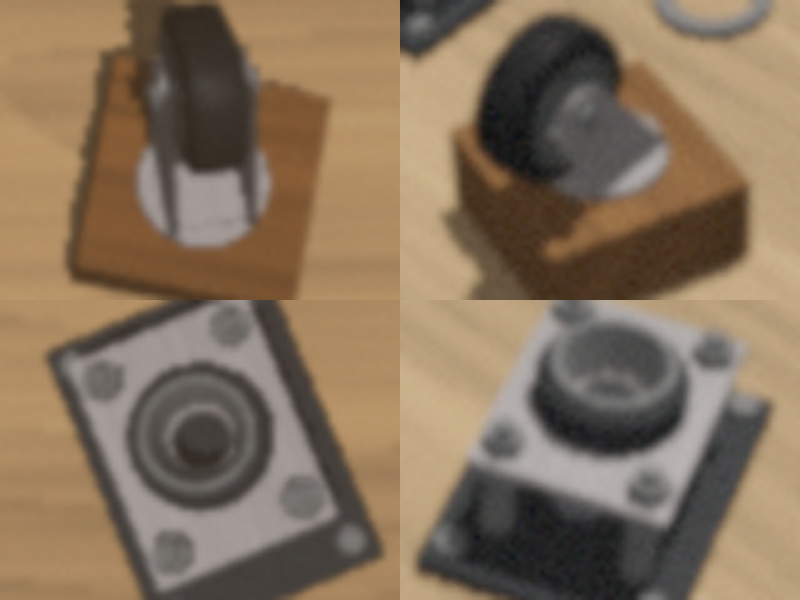

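The crops confirm it: the bare-metal castor is upright in the wooden block with its wheel roughly along +x. The left head has the wide boss and is yawed about +0.38 rad. Next I'll move toward the head and take wrist-camera views from close by.

Emit:
{"api": "jog_arm", "payload": {
  "deltas": [0.25,-0.25,0,0,0,0,0.5,-0.5,0,0,0,0,0.75,-0.75,0,0,0,0,1,-1,0,0,0,0,1,-1,0,0,0,0]
}}

```text
time: 0.52
tool_pos: [0.3279, 0.371, 0.2374]
tool_rot: [-3.14, 0.002, 2.695]
contact_force: [0.8, 0.3, -0.7]
opening: 0.0919
```

Emit:
{"api": "jog_arm", "payload": {
  "deltas": [0.25,-0.25,0.05,0,0,0.05,0.5,-0.5,0.1,0,0,0.1,0.75,-0.75,0.1,0,0,0.15,1,-1,0.1,0,0,0.2,1,-1,0.1,0,0,0.28]
}}

```text
time: 0.93
tool_pos: [0.428, 0.271, 0.2474]
tool_rot: [-3.14, 0.001, 3.138]
contact_force: [0.1, -0.2, -0.5]
opening: 0.0917
```

```bash
python3 - <<'E'
from h import *
o=robot.observe(); p=robot.camera_params('wrist'); C=-np.array(p['R']).T@np.array(p['t'])
print(o['time'],o['tool_pos'],o['tool_rot'],o['contact_force'],o['opening']); print(C,np.array(p['R'])[2],p['fx'],p['k1'],proj(p,[.543,.226,.075]),proj(p,[.61,-.03,.05]))
E
```

```text
0.9333 [0.42801599 0.27100714 0.24739595] [-3.13996090e+00  1.41583751e-03  3.13819259e+00] [ 0.09050905 -0.22759173 -0.54095885] 0.09169606796167877
[0.34920477 0.2707503  0.39535327] [ 0.292705   -0.00246268 -0.95619962] 361.3997186156414 -0.011271008391246983 (np.float64(272.0347481281276), np.float64(320.62684126913194)) (np.float64(51.79796216455128), np.float64(360.75528905676526))
```

```bash
python3 - <<'E'
from h import *
snap('wrist','w1')
E
```

Emit:
{"api": "jog_arm", "payload": {
  "deltas": [0.1,-0.3,0,0,0,0,0.3,-0.7,0,0,0,0,0.4,-1,0,0,0,0,0.4,-1,0,0,0,0,0.4,-1,0,0,0,0]
}}

```text
time: 1.4
tool_pos: [0.4644, 0.1741, 0.2475]
tool_rot: [3.141, -0.001, 3.134]
contact_force: [0.1, -0.2, -0.6]
opening: 0.0918
```

```bash
python3 - <<'E'
from h import *
snap('wrist','w2')
E
```

Emit:
{"api": "jog_arm", "payload": {
  "deltas": [0,-0.4,0,0,0,0,0,-0.8,0,0,0,0,0,-1,0,0,0,0,0,-1,0,0,0,0,0,-1,0,0,0,0]
}}

```text
time: 1.87
tool_pos: [0.4642, 0.0756, 0.2478]
tool_rot: [3.141, -0.0, 3.138]
contact_force: [0.1, 0.3, 0.2]
opening: 0.092
```

Emit:
{"api": "jog_arm", "payload": {
  "deltas": [0,-0.3,0,0,0,0,0,-0.6,0,0,0,0,0,-0.7,0,0,0,0,0,-0.7,0,0,0,0,0,-0.7,0,0,0,0]
}}

```text
time: 2.28
tool_pos: [0.4645, 0.0061, 0.2477]
tool_rot: [3.14, -0.0, 3.139]
contact_force: [-0.2, -0.7, 0.2]
opening: 0.0917
```

```bash
python3 - <<'E'
from h import *
snap('wrist','w3')
a=[load(f'w{i}')[0] for i in(1,2,3)]
cv2.imwrite('pics/w23.png',np.vstack([np.hstack([cv2.resize(a[0],(400,300)),cv2.resize(a[1],(400,300))]),np.hstack([cv2.resize(a[2],(400,300))]*2)])[:,:,::-1])
E
```

```text
(no output)
```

View pics/w23.png

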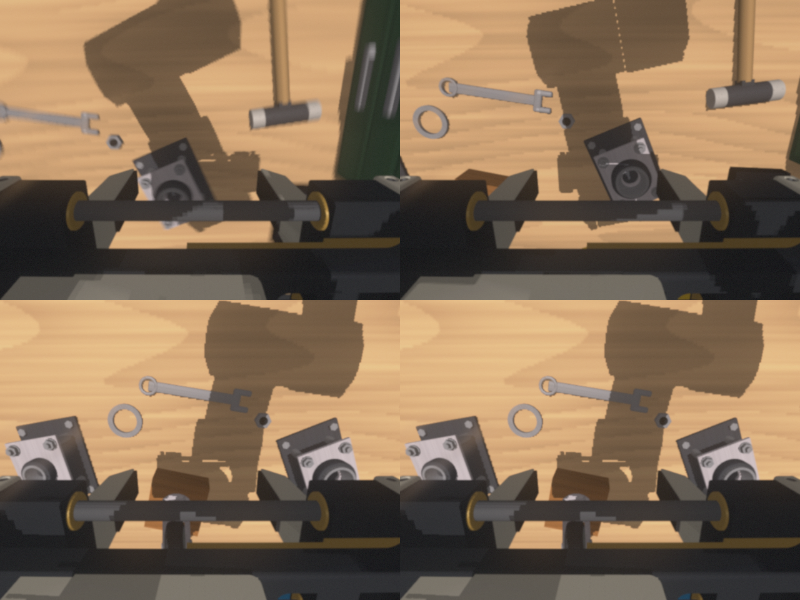

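In these views image-down is +x. The head is clear in w2 at about (368,280) full-size, and the castor in w3 is hidden behind the gripper bar. I need the TCP further out, so I'll take two views of the castor and one more of the head.

Emit:
{"api": "jog_arm", "payload": {
  "deltas": [0.3,-0.1,0,0,0,0,0.6,-0.2,0,0,0,0,1,-0.3,0,0,0,0,1,-0.3,0,0,0,0,1,-0.3,0,0,0,0]
}}

```text
time: 2.75
tool_pos: [0.5655, -0.0239, 0.246]
tool_rot: [3.14, -0.002, 3.14]
contact_force: [0.4, 1.2, -0.0]
opening: 0.0917
```

Emit:
{"api": "jog_arm", "payload": {
  "deltas": [0.3,-0.3,0,0,0,0,0.6,-0.6,0,0,0,0,0.6,-0.6,0,0,0,0,0.6,-0.6,0,0,0,0,0.6,-0.6,0,0,0,0]
}}

```text
time: 3.17
tool_pos: [0.6236, -0.0839, 0.2477]
tool_rot: [3.141, -0.001, 3.14]
contact_force: [-0.7, 1.1, -0.3]
opening: 0.0919
```

```bash
python3 - <<'E'
from h import *
snap('wrist','w4')
E
```

Emit:
{"api": "jog_arm", "payload": {
  "deltas": [0,0.3,0,0,0,0,0,0.6,0,0,0,0,0,1,0,0,0,0,0,1,0,0,0,0,0,1,0,0,0,0]
}}

```text
time: 3.63
tool_pos: [0.6233, 0.0181, 0.2488]
tool_rot: [3.141, 0.001, -3.139]
contact_force: [0.0, -1.4, 0.0]
opening: 0.092
```

```bash
python3 - <<'E'
from h import *
snap('wrist','w5')
E
```

Emit:
{"api": "jog_arm", "payload": {
  "deltas": [0,0.3,0,0,0,0,0,0.6,0,0,0,0,0,1,0,0,0,0,0,1,0,0,0,0,0,1,0,0,0,0]
}}

```text
time: 4.1
tool_pos: [0.624, 0.1158, 0.248]
tool_rot: [-3.142, 0.0, 3.141]
contact_force: [-0.2, 0.1, 0.7]
opening: 0.0917
```

Emit:
{"api": "jog_arm", "payload": {
  "deltas": [-0.1,0.3,0,0,0,0,-0.2,0.6,0,0,0,0,-0.2,0.6,0,0,0,0,-0.2,0.6,0,0,0,0,-0.2,0.6,0,0,0,0]
}}

```text
time: 4.52
tool_pos: [0.6047, 0.173, 0.248]
tool_rot: [-3.141, 0.0, 3.138]
contact_force: [0.6, -0.8, 0.2]
opening: 0.0917
```

```bash
python3 - <<'E'
from h import *
snap('wrist','w6')
a=[load(f'w{i}')[0] for i in(4,5,6,2)]
def c(im,u,v): u=min(max(u,100),540);v=min(max(v,75),405);print(u-100,v-75);return cv2.resize(im[v-75:v+75,u-100:u+100],(400,300),interpolation=cv2.INTER_CUBIC)
P=[load(f'w{i}')[1] for i in(4,5,6,2)]
q=[proj(P[0],[.62,-.03,.08]),proj(P[1],[.62,-.03,.08]),proj(P[2],[.543,.226,.07]),proj(P[3],[.543,.226,.07])]
g=[c(i,int(x),int(y)) for i,(x,y) in zip(a,q)]
cv2.imwrite('pics/crop2.png',np.vstack([np.hstack(g[:2]),np.hstack(g[2:])])[:,:,::-1])
E
```

```text
276 131
162 131
276 64
269 210
```

View pics/crop2.png

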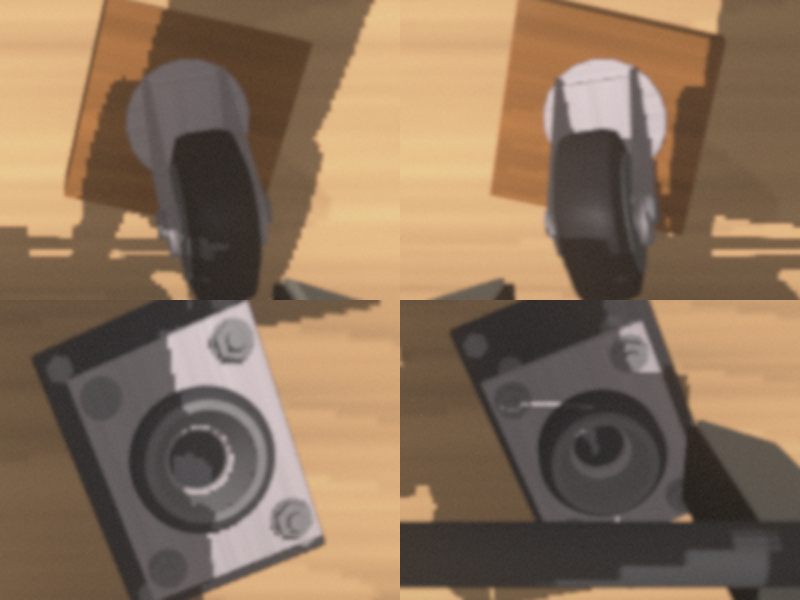

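```bash
cat > fit.py <<'E'
from h import *
from scipy.optimize import least_squares
P={n:load(n)[1] for n in('w2','w4','w5','w6','top','scene')}
# head: corner bolts + boss
print('boss tri w2,w6',tri([(P['w6'],377,143.7),(P['w2'],370.5,287.5)]))
print('boss tri w6,top,scene',tri([(P['w6'],377,143.7),(P['top'],272,267)]))
b6=[(276+x/2,64+(y-300)/2) for x,y in [(100,398),(231,341),(291,520),(168,568)]]
bt=[(232+x/5,240+(y-300)/5) for x,y in [(103,380),(230,325),(302,497),(172,550)]]
order6=[0,1,2,3]; ordert=[2,3,0,1]
for n,b in(('w6',b6),('top',bt)):
    q=np.array([onz(P[n],*x,.067)[:2] for x in b]); d=q-q.mean(0)
    print(n,q.mean(0),'sides',[np.round(q[(i+1)%4]-q[i],4) for i in range(4)],np.round(q,4).tolist())
for n,(u,v) in(('w6',(377,143.7)),('w2',(370.5,287.5)),('top',(272,267))): print(n,'boss@71',onz(P[n],u,v,.071))
# fork
obs=[('w4',370,190.5,(0,0,7)),('w5',264.5,191,(0,0,7)),
('w4',276+168/2,131+235/2,(32,-24,58)),('w4',276+266/2,131+215/2,(32,24,58)),
('w5',162+150/2,131+225/2,(32,-24,58)),('w5',162+248/2,131+212/2,(32,24,58))]
print('crown tri',tri([(P[n],u,v) for n,u,v,_ in obs[:2]]))
def M(s,X):
    c,k=np.cos(s[3]),np.sin(s[3]);X=np.array(X)/1e3;return np.array([s[0]+c*X[0]-k*X[1],s[1]+k*X[0]+c*X[1],s[2]+X[2]])
f=lambda s:np.concatenate([np.subtract(proj(P[n],M(s,X)),(u,v)) for n,u,v,X in obs])
r=least_squares(f,[.61,-.03,.042,.14]);print('fork',r.x,np.round(r.fun,1))
E
python3 fit.py
```

```text
boss tri w2,w6 (array([0.54695542, 0.22757197, 0.0663226 ]), [np.float64(0.00038515309367020094), np.float64(0.00038515309367016326)])
boss tri w6,top,scene (array([0.54713181, 0.2290042 , 0.04831011]), [np.float64(0.001483547434442236), np.float64(0.001483547434442467)])
w6 [0.54712475 0.22529783] sides [array([-0.023 ,  0.0555]), array([0.0761, 0.0316]), array([ 0.0221, -0.0553]), array([-0.0752, -0.0319])] [[0.5208, 0.1816], [0.4978, 0.2372], [0.5739, 0.2688], [0.596, 0.2135]]
top [0.54258759 0.22515585] sides [array([ 0.0238, -0.056 ]), array([-0.0768, -0.0318]), array([-0.0224,  0.0567]), array([0.0754, 0.0311])] [[0.5687, 0.2689], [0.5926, 0.2129], [0.5157, 0.1811], [0.4934, 0.2378]]
w6 boss@71 [0.54665379 0.2264079  0.071     ]
w2 boss@71 [0.54469912 0.22719332 0.071     ]
top boss@71 [0.54312616 0.22545397 0.071     ]
crown tri (array([ 0.61078425, -0.03177106,  0.05196304]), [np.float64(0.0003957116665622995), np.float64(0.00039571166656211847)])
fork [ 0.61181696 -0.03216811  0.04882631  0.15903869] [ 0.1  2.2 -0.9  1.4 -4.8 -2.9  2.7 -1.5 -1.9  1.5  4.7 -0.3]
```

```bash
cat >> fit.py <<'E'
print('top crown',onz(P['top'],388,240,.049))
obs2=[o for o in obs]
def draw(n,s,o,w,k,u0,v0):
    im=load(n)[0][v0:v0+w*3//4,u0:u0+w]; im=cv2.resize(im,(400,300),interpolation=cv2.INTER_CUBIC).copy(); a=np.linspace(0,2*np.pi,60)
    def L(X,c): cv2.polylines(im,[np.int32([((np.array(proj(P[n],M(s,x)))-(u0,v0))*k) for x in X])],False,c,1)
    L([(30*np.cos(t),30*np.sin(t),7) for t in a],(255,0,0))
    for y in(-14,14): L([(32+37.5*np.cos(t),y,58+37.5*np.sin(t)) for t in a],(0,255,0))
    for y in(-24,24): L([(32+6.5*np.cos(t),y,58+6.5*np.sin(t)) for t in a],(255,255,0))
    for y in(-20,20): L([(0,y,7),(32,y,58)],(0,255,255))
    return im
if __name__=='__main__':
    I=[]
    for s in([.611,-.032,.042,.16],):
        I=[draw('w4',s,0,200,2,276,131),draw('w5',s,0,200,2,162,131),draw('top',s,0,80,5,347,202),draw('scene',s,0,80,5,237,195)]
    cv2.imwrite('pics/ov.png',np.vstack([np.hstack(I[:2]),np.hstack(I[2:])])[:,:,::-1])
E
python3 fit.py | tail -1
```

```text
top crown [ 0.60359312 -0.03325178  0.049     ]
```

View pics/ov.png

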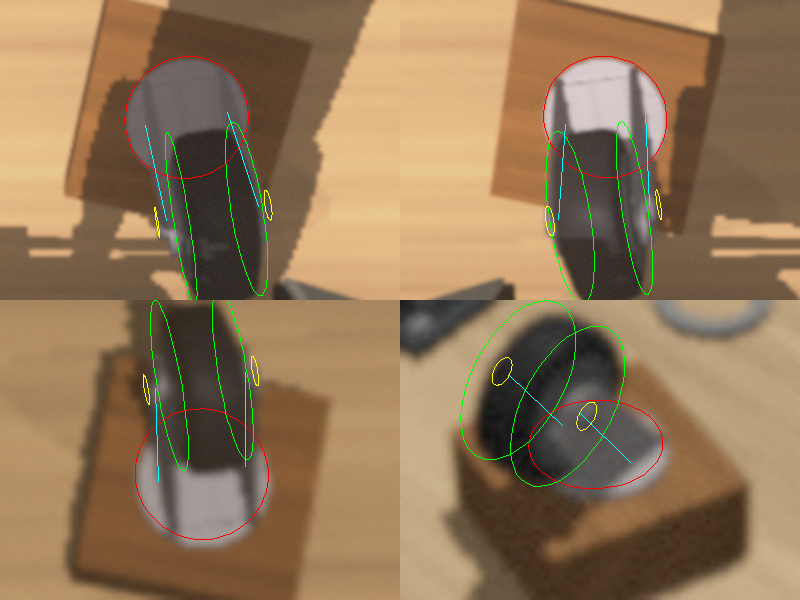

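The crown fits well. The wrist and top cameras disagree by a consistent 3 to 4 mm in x for both castor and head, so the relative transfer still holds. The estimates are:

| Item | x (m) | y (m) | yaw (rad) |
|---|---|---|---|
| Castor | 0.6095 | -0.0325 | 0.16 |
| Head | ~0.545 | 0.226 | 0.392 |

The castor's measured height agrees with the text's 42 mm origin. I'll go above the castor now.

Emit:
{"api": "jog_arm", "payload": {
  "deltas": [0,-0.3,0,0,0,0.03,0,-0.6,0,0,0,0.06,0,-0.9,0,0,0,0.1,0,-1,0,0,0,0.1,0,-1,0,0,0,0.1]
}}

```text
time: 4.98
tool_pos: [0.6048, 0.0707, 0.2478]
tool_rot: [-3.141, -0.0, -2.993]
contact_force: [-0.1, 0.4, -1.0]
opening: 0.0921
```

Emit:
{"api": "jog_arm", "payload": {
  "deltas": [0.05,-0.3,0,0,0,0,0.1,-0.6,0,0,0,0,0.16,-0.9,0,0,0,0,0.16,-1,0,0,0,0,0.16,-1,0,0,0,0]
}}

```text
time: 5.4
tool_pos: [0.6207, -0.0274, 0.2474]
tool_rot: [3.142, -0.0, -2.991]
contact_force: [0.1, -0.5, -0.3]
opening: 0.0918
```

Emit:
{"api": "jog_arm", "payload": {
  "deltas": [0,-0.04,-0.1,0,0,0,0,-0.04,-0.2,0,0,0,0,-0.04,-0.3,0,0,0,0,-0.04,-0.3,0,0,0,0,-0.04,-0.3,0,0,0]
}}

```text
time: 5.82
tool_pos: [0.6199, -0.0282, 0.2165]
tool_rot: [3.141, -0.002, -2.986]
contact_force: [-0.4, 0.4, 0.4]
opening: 0.0917
```

```bash
python3 - <<'E'
from h import *
o=robot.observe(); print(o['tool_pos'],o['tool_rot'],o['contact_force'],o['torque'])
snap('wrist','w7'); snap('scene','s2')
a=load('w7')[0]; b=load('s2')[0]
cv2.imwrite('pics/c3.png',np.hstack([cv2.resize(a[:,120:520],(400,480)),cv2.resize(b[120:260,200:317],(400,480))])[:,:,::-1])
E
```

```text
[ 0.61987477 -0.02820349  0.21653346] [ 3.14055025e+00 -2.23994693e-03 -2.98591934e+00] [-0.35139071  0.35334976  0.39799105] [ 0.0400585   0.00498431 -0.01111392]
```

View pics/c3.png

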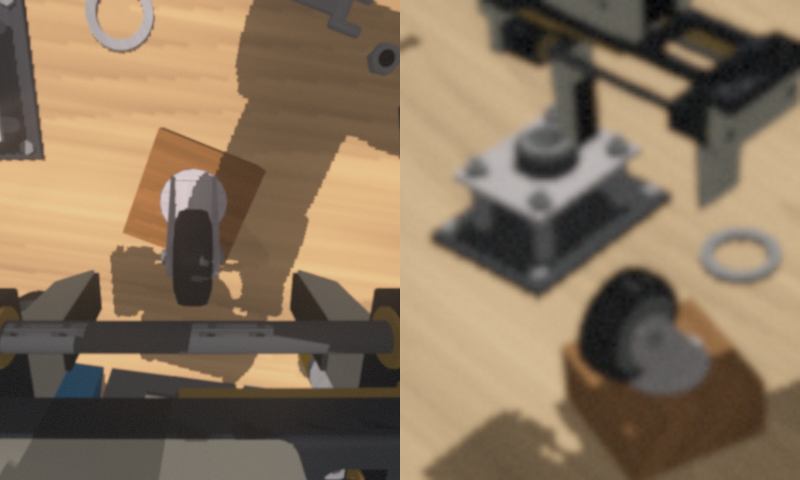

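The castor sits upright in the wrist image: crown centre about (314,202), wheel bottom (312,300), midway between the fingers. Yaw and lateral alignment look right, so I'll check the position numerically and descend.

```bash
python3 - <<'E'
from h import *
p=load('w7')[1]; print(onz(p,314,202,.049), onz(p,120+192,305,.12))
E
```

```text
[ 0.61162514 -0.03136526  0.049     ] [ 0.67484125 -0.02284201  0.12      ]
```

Emit:
{"api": "jog_arm", "payload": {
  "deltas": [0,-0.01,-0.2,0,0,0,0,-0.02,-0.4,0,0,0,0,-0.02,-0.6,0,0,0,0,-0.02,-0.6,0,0,0,0,-0.02,-0.6,0,0,0]
}}

```text
time: 6.33
tool_pos: [0.6203, -0.0312, 0.1576]
tool_rot: [3.141, -0.001, -2.987]
contact_force: [0.0, 0.2, 0.7]
opening: 0.0917
```

Emit:
{"api": "jog_arm", "payload": {
  "deltas": [0,0.01,-0.2,0,0,0,0,0.01,-0.4,0,0,0,0,0.01,-0.55,0,0,0,0,0.01,-0.6,0,0,0,0,0.01,-0.6,0,0,0]
}}

```text
time: 6.75
tool_pos: [0.6206, -0.0303, 0.098]
tool_rot: [3.141, -0.0, -2.987]
contact_force: [0.2, 0.3, 0.2]
opening: 0.0917
```

Emit:
{"api": "jog_arm", "payload": {
  "deltas": [0,0,-0.03,0,0,0,0,0,-0.06,0,0,0,0,0,-0.08,0,0,0,0,0,-0.1,0,0,0,0,0,-0.1,0,0,0]
}}

```text
time: 7.17
tool_pos: [0.6204, -0.0304, 0.0877]
tool_rot: [3.141, 0.0, -2.987]
contact_force: [0.4, 0.1, -0.3]
opening: 0.0918
```

```bash
python3 - <<'E'
from h import *
o=robot.observe(); print(o['tool_pos'],o['tool_rot'],o['contact_force'],o['torque'])
snap('scene','s3'); snap('wrist','w8')
b=load('s3')[0];a=load('w8')[0]
cv2.imwrite('pics/c4.png',np.hstack([cv2.resize(b[150:270,215:315],(400,480),interpolation=cv2.INTER_CUBIC),cv2.resize(a[:,120:520],(400,480))])[:,:,::-1])
E
```

```text
[ 0.62044025 -0.03038553  0.08774245] [ 3.14149661e+00  2.00678103e-05 -2.98715883e+00] [ 0.43350375  0.14191173 -0.27868104] [ 0.06358998 -0.06468683  0.01274058]
```

View pics/c4.png

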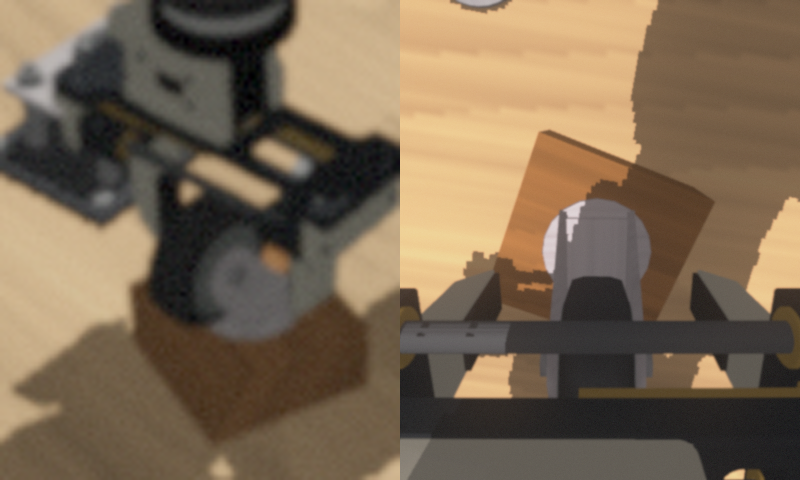

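The fingers straddle the legs with no contact force, and the body is clear of the wheel. I'll close gently, then firmly.

Emit:
{"api": "jog_arm", "payload": {
  "deltas": [0,0,0,0,0,0,0,0,0,0,0,0,0,0,0,0,0,0,0,0,0,0,0,0,0,0,0,0,0,0],
  "claw": 0,
  "newtons": 8
}}

```text
time: 7.68
tool_pos: [0.6205, -0.0304, 0.0878]
tool_rot: [3.142, 0.0, -2.987]
contact_force: [-0.1, -0.3, -0.3]
opening: 0.0634
```

Emit:
{"api": "jog_arm", "payload": {
  "deltas": [0,0,0,0,0,0,0,0,0,0,0,0,0,0,0,0,0,0,0,0,0,0,0,0,0,0,0,0,0,0]
}}

```text
time: 8.1
tool_pos: [0.6204, -0.0303, 0.0878]
tool_rot: [3.141, -0.0, -2.987]
contact_force: [0.1, 1.1, -0.3]
opening: 0.0401
```

Emit:
{"api": "jog_arm", "payload": {
  "deltas": [0,0,0,0,0,0,0,0,0,0,0,0,0,0,0,0,0,0,0,0,0,0,0,0,0,0,0,0,0,0],
  "newtons": 50
}}

```text
time: 8.52
tool_pos: [0.6204, -0.0303, 0.0877]
tool_rot: [3.141, -0.0, -2.987]
contact_force: [-1.2, 1.1, 1.7]
opening: 0.0394
```

Emit:
{"api": "jog_arm", "payload": {
  "deltas": [0,0,0.03,0,0,0,0,0,0.1,0,0,0,0,0,0.2,0,0,0,0,0,0.3,0,0,0,0,0,0.4,0,0,0]
}}

```text
time: 8.93
tool_pos: [0.6205, -0.0305, 0.1289]
tool_rot: [-3.141, 0.0, -2.987]
contact_force: [0.4, -1.1, -5.9]
opening: 0.0395
```

Emit:
{"api": "jog_arm", "payload": {
  "deltas": [0,0,0.15,0,0,0,0,0,0.3,0,0,0,0,0,0.45,0,0,0,0,0,0.5,0,0,0,0,0,0.5,0,0,0]
}}

```text
time: 9.35
tool_pos: [0.6214, -0.0305, 0.1801]
tool_rot: [-3.14, 0.004, -2.987]
contact_force: [0.6, -0.1, -5.5]
opening: 0.0397
```

Emit:
{"api": "jog_arm", "payload": {
  "deltas": [0,0,0,0,0,0,0,0,0,0,0,0,0,0,0,0,0,0,0,0,0,0,0,0,0,0,0,0,0,0]
}}

```text
time: 9.77
tool_pos: [0.6202, -0.0304, 0.177]
tool_rot: [3.141, -0.001, -2.987]
contact_force: [-0.4, 0.1, -6.5]
opening: 0.0395
```

```bash
cat > st.py <<'E'
from h import *
o=robot.observe(); print(np.round(o['tool_pos'],4),np.round(o['tool_rot'],4),'F',np.round(o['contact_force'],2),'T',np.round(o['torque'],3),o['opening'])
E
python3 st.py
```

```text
[ 0.6202 -0.0304  0.177 ] [ 3.1411e+00 -1.2000e-03 -2.9872e+00] F [-0.39  0.11 -6.52] T [0.039 0.028 0.007] 0.039517784127944044
```

Lifted: the weight reads about 6 N with the grip firm at 39.5 mm. Next I'll carry it over the larger head and turn +0.2375 rad. The target TCP is (0.5549, 0.2302), and home is expected at TCP z of about 0.1207 ± 0.003.

Emit:
{"api": "jog_arm", "payload": {
  "deltas": [-0.04,0.12,0,0,0,0.01,-0.1,0.36,0,0,0,0.04,-0.18,0.62,0,0,0,0.08,-0.25,0.86,0,0,0,0.12,-0.3,1,0,0,0,0.15]
}}

```text
time: 10.18
tool_pos: [0.5893, 0.0726, 0.1776]
tool_rot: [3.14, -0.0, -2.746]
contact_force: [0.1, 0.8, -6.4]
opening: 0.0396
```

Emit:
{"api": "jog_arm", "payload": {
  "deltas": [-0.05,0.2,0,0,0,0,-0.1,0.4,0,0,0,0,-0.2,0.65,0,0,0,0,-0.25,0.85,0,0,0,0,-0.3,0.95,0,0,0,0]
}}

```text
time: 10.6
tool_pos: [0.5597, 0.1671, 0.1778]
tool_rot: [3.141, 0.0, -2.749]
contact_force: [0.5, -0.4, -6.3]
opening: 0.0398
```

Emit:
{"api": "jog_arm", "payload": {
  "deltas": [-0.02,0.15,0,0,0,0,-0.04,0.35,0,0,0,0,-0.05,0.55,0,0,0,0,-0.05,0.65,0,0,0,0,-0.05,0.65,0,0,0,0]
}}

```text
time: 11.02
tool_pos: [0.5553, 0.2314, 0.1777]
tool_rot: [3.141, 0.0, -2.749]
contact_force: [-0.1, -0.2, -5.5]
opening: 0.0398
```

Emit:
{"api": "jog_arm", "payload": {
  "deltas": [0,0,0,0,0,0,0,0,0,0,0,0,0,0,0,0,0,0,0,0,0,0,0,0,0,0,0,0,0,0]
}}

```text
time: 11.43
tool_pos: [0.5556, 0.2289, 0.1778]
tool_rot: [-3.142, -0.0, -2.752]
contact_force: [-0.4, -0.1, -6.0]
opening: 0.0395
```

```bash
python3 st.py; python3 - <<'E'
from h import *
snap('scene','s4'); snap('wrist','w9')
b=load('s4')[0];a=load('w9')[0]
cv2.imwrite('pics/c5.png',np.hstack([cv2.resize(b[210:330,330:430],(400,480),interpolation=cv2.INTER_CUBIC),cv2.resize(a[:,120:520],(400,480))])[:,:,::-1])
E
```

```text
[0.5556 0.2289 0.1778] [-3.1415e+00 -1.0000e-04 -2.7525e+00] F [-0.36 -0.12 -6.02] T [ 0.047  0.078 -0.006] 0.03949264059565022
```

View pics/c5.png

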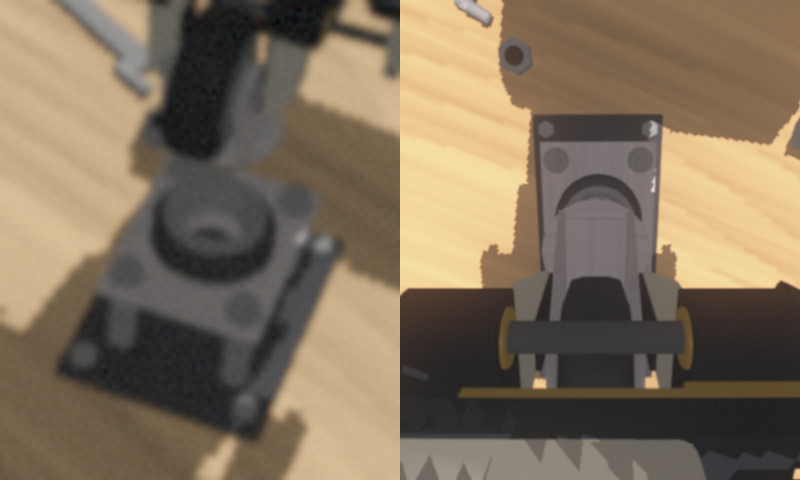

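Seen from the wrist, the crown (x 543–654, mid 598.5) is centred on the plate's bolts (mid 598.5), and the plate edges run parallel to the legs, so lateral and yaw alignment are good. Next is the longitudinal check from the crown's near edge (v≈198) and the boss's near edge (v≈174).

```bash
python3 - <<'E'
from h import *
im,p=load('w9'); y=.3895; ex=np.array([np.cos(y),np.sin(y)]);ey=np.array([-ex[1],ex[0]]); tcp=np.array([.5556,.2289])
def rel(u,v,z): q=onz(p,u,v,z)[:2]-tcp; return np.round([q@ex*1e3,q@ey*1e3],1)
print('crown near edge -> centre',rel(318.5,198,.139)+[30,0],'boss near edge->centre',rel(318,174,.071)+[32,0])
print('bolts',rel(276,160,.067),rel(361,160,.067),'base bolts',rel(266,129,.01),rel(372,129,.01))
b6=[[0.5208, 0.1816], [0.4978, 0.2372]]
print('w6 bolts rel', [np.round([(np.array(b)-tcp)@ex*1e3,(np.array(b)-tcp)@ey*1e3],1) for b in b6],'w6 boss',[(np.array([.5466,.2262])-tcp)@e*1e3 for e in(ex,ey)])
g=cv2.cvtColor(im,cv2.COLOR_RGB2GRAY); print(g[160:205:1,318].tolist())
E
```

```text
crown near edge -> centre [-9.3  0.9] boss near edge->centre [-10.1   1.1]
bolts [-51.4 -28.6] [-51.4  31.6] base bolts [-71.2 -42.4] [-71.2  47. ]
w6 bolts rel [array([-50.2, -30.5]), array([-50.3,  29.6])] w6 boss [np.float64(-9.351151311330081), np.float64(0.9197658140036041)]
[117, 117, 115, 117, 116, 116, 115, 115, 117, 116, 115, 116, 112, 98, 73, 58, 55, 56, 57, 54, 59, 57, 56, 58, 62, 73, 80, 89, 91, 93, 93, 91, 89, 86, 83, 84, 87, 94, 94, 105, 116, 119, 118, 117, 117]
```

Cone and cup agree to about 1 mm. I'll descend to just above contact, then feel for the seat.

Emit:
{"api": "jog_arm", "payload": {
  "deltas": [-0.006,0.001,-0.08,0,0,0,-0.006,0.001,-0.2,0,0,0,-0.006,0.001,-0.32,0,0,0,-0.006,0.001,-0.4,0,0,0,-0.006,0.001,-0.44,0,0,0]
}}

```text
time: 11.95
tool_pos: [0.554, 0.2295, 0.1319]
tool_rot: [3.141, -0.003, -2.752]
contact_force: [-0.2, -0.7, -5.5]
opening: 0.0395
```

Emit:
{"api": "jog_arm", "payload": {
  "deltas": [0,0,0,0,0,0,0,0,-0.005,0,0,0,0,0,-0.01,0,0,0,0,0,-0.015,0,0,0,0,0,-0.02,0,0,0]
}}

```text
time: 12.37
tool_pos: [0.5551, 0.2298, 0.1323]
tool_rot: [-3.142, 0.001, -2.751]
contact_force: [0.2, -0.4, -6.2]
opening: 0.0392
```

```bash
python3 st.py
```

```text
[0.5551 0.2298 0.1323] [-3.1415e+00  1.0000e-03 -2.7515e+00] F [ 0.21 -0.4  -6.2 ] T [ 0.07  -0.001 -0.009] 0.03918809060209902
```

Emit:
{"api": "jog_arm", "payload": {
  "deltas": [0,0,-0.008,0,0,0,0,0,-0.016,0,0,0,0,0,-0.024,0,0,0,0,0,-0.03,0,0,0,0,0,-0.03,0,0,0]
}}

```text
time: 12.78
tool_pos: [0.5548, 0.2297, 0.1286]
tool_rot: [3.141, -0.0, -2.752]
contact_force: [1.3, -0.4, -5.8]
opening: 0.0392
```

Emit:
{"api": "jog_arm", "payload": {
  "deltas": [0,0,-0.004,0,0,0,0,0,-0.008,0,0,0,0,0,-0.012,0,0,0,0,0,-0.015,0,0,0,0,0,-0.015,0,0,0]
}}

```text
time: 13.2
tool_pos: [0.5548, 0.2297, 0.1272]
tool_rot: [3.141, -0.0, -2.752]
contact_force: [-0.2, 0.2, -6.6]
opening: 0.04
```

Emit:
{"api": "jog_arm", "payload": {
  "deltas": [0,0,-0.003,0,0,0,0,0,-0.006,0,0,0,0,0,-0.01,0,0,0,0,0,-0.01,0,0,0,0,0,-0.01,0,0,0]
}}

```text
time: 13.62
tool_pos: [0.555, 0.2299, 0.1263]
tool_rot: [3.141, 0.001, -2.752]
contact_force: [-0.4, 1.1, -6.2]
opening: 0.0397
```

Emit:
{"api": "jog_arm", "payload": {
  "deltas": [0,0,-0.003,0,0,0,0,0,-0.006,0,0,0,0,0,-0.01,0,0,0,0,0,-0.01,0,0,0,0,0,-0.01,0,0,0]
}}

```text
time: 14.03
tool_pos: [0.5551, 0.2301, 0.1254]
tool_rot: [3.141, 0.001, -2.752]
contact_force: [0.9, 3.3, -4.6]
opening: 0.0394
```

Emit:
{"api": "jog_arm", "payload": {
  "deltas": [0,0,-0.003,0,0,0,0,0,-0.006,0,0,0,0,0,-0.01,0,0,0,0,0,-0.01,0,0,0,0,0,-0.01,0,0,0]
}}

```text
time: 14.45
tool_pos: [0.5552, 0.2303, 0.1246]
tool_rot: [3.141, 0.001, -2.752]
contact_force: [1.2, 5.8, -3.8]
opening: 0.0399
```

One-sided contact on the -y flank: the tool is pushed +y by about 6 N. I'll shift with it to centre.

Emit:
{"api": "jog_arm", "payload": {
  "deltas": [0.001,0.004,0,0,0,0,0.002,0.008,0,0,0,0,0.002,0.01,0,0,0,0,0.002,0.01,0,0,0,0,0.002,0.01,0,0,0]
}}

```text
invalid input at $.deltas: expected a multiple of 6 numbers
```

Emit:
{"api": "jog_arm", "payload": {
  "deltas": [0,0,-0.003,0,0,0,0,0,-0.006,0,0,0,0,0,-0.01,0,0,0,0,0,-0.01,0,0,0,0,0,-0.01,0,0,0]
}}

```text
time: 14.87
tool_pos: [0.5552, 0.2306, 0.1237]
tool_rot: [3.141, 0.002, -2.752]
contact_force: [2.0, 6.5, -2.4]
opening: 0.0398
```

One row was a number short and got refused, so only the descent ran. It stayed gentle. Shifting now.

Emit:
{"api": "jog_arm", "payload": {
  "deltas": [0.001,0.004,0,0,0,0,0.002,0.008,0,0,0,0,0.003,0.012,0,0,0,0,0.003,0.012,0,0,0,0,0.003,0.012,0,0,0,0]
}}

```text
time: 15.28
tool_pos: [0.5553, 0.2309, 0.1233]
tool_rot: [-3.142, 0.0, -2.752]
contact_force: [2.8, 3.0, -3.9]
opening: 0.0399
```

```bash
python3 st.py
```

```text
[0.5553 0.2309 0.1233] [-3.1416e+00  4.0000e-04 -2.7516e+00] F [ 2.77  2.99 -3.89] T [ 0.778 -0.275 -0.034] 0.039857071566701534
```

Emit:
{"api": "jog_arm", "payload": {
  "deltas": [0.002,0.002,0,0,0,0,0.004,0.004,0,0,0,0,0.004,0.005,0,0,0,0,0.004,0.005,0,0,0,0,0.004,0.005,0,0,0,0]
}}

```text
time: 15.7
tool_pos: [0.5554, 0.231, 0.1232]
tool_rot: [-3.141, -0.001, -2.752]
contact_force: [0.7, 0.3, -3.0]
opening: 0.0394
```

Emit:
{"api": "jog_arm", "payload": {
  "deltas": [0,0,-0.003,0,0,0,0,0,-0.006,0,0,0,0,0,-0.01,0,0,0,0,0,-0.01,0,0,0,0,0,-0.01,0,0,0]
}}

```text
time: 16.12
tool_pos: [0.5555, 0.2311, 0.1231]
tool_rot: [-3.141, 0.0, -2.751]
contact_force: [-2.4, -1.0, 4.3]
opening: 0.0395
```

Seated: z has stopped at 0.1231 and the vertical force is rising, with total N of about 10. I'll add about 6 N.

Emit:
{"api": "jog_arm", "payload": {
  "deltas": [-0.001,0,-0.002,0,0,0,-0.002,-0.001,-0.004,0,0,0,-0.002,-0.001,-0.006,0,0,0,-0.002,-0.001,-0.008,0,0,0,-0.002,-0.001,-0.008,0,0,0]
}}

```text
time: 16.53
tool_pos: [0.5556, 0.2311, 0.1231]
tool_rot: [-3.141, 0.001, -2.751]
contact_force: [-2.9, -1.7, 9.3]
opening: 0.0395
```

Emit:
{"api": "jog_arm", "payload": {
  "deltas": [0,0,0,0,0,0,0,0,0,0,0,0,0,0,0,0,0,0,0,0,0,0,0,0,0,0,0,0,0,0]
}}

```text
time: 16.95
tool_pos: [0.5556, 0.2311, 0.1231]
tool_rot: [-3.141, 0.001, -2.751]
contact_force: [-3.2, -1.6, 8.4]
opening: 0.0397
```

```bash
python3 st.py
```

```text
[0.5556 0.2311 0.1231] [-3.1410e+00  1.2000e-03 -2.7514e+00] F [-3.23 -1.56  8.42] T [-0.249  0.715 -0.003] 0.0396802563109871
```

Home: Fz is about +8.5 (N of about 15, taper sum about 40 N), with only about 3.6 N lateral, so it is seated all round. I'll hold briefly with slightly more push, then swivel left in 10° stages about the cup axis (TCP offset about 11 mm).

Emit:
{"api": "jog_arm", "payload": {
  "deltas": [0,0,-0.001,0,0,0,0,0,-0.002,0,0,0,0,0,-0.002,0,0,0,0,0,-0.002,0,0,0,0,0,-0.002,0,0,0]
}}

```text
time: 17.37
tool_pos: [0.5556, 0.2311, 0.123]
tool_rot: [-3.141, 0.001, -2.751]
contact_force: [-2.5, -1.8, 10.7]
opening: 0.0395
```

Emit:
{"api": "jog_arm", "payload": {
  "deltas": [-0.0019,0.0044,0,0,0,0.0278,-0.004,0.0087,0,0,0,0.0556,-0.0063,0.0129,0,0,0,0.0833,-0.0088,0.017,0,0,0,0.1111,-0.0088,0.017,0,0,0,0.1111]
}}

```text
time: 17.78
tool_pos: [0.5548, 0.2326, 0.123]
tool_rot: [-3.14, 0.001, -2.575]
contact_force: [-2.4, -1.7, 10.2]
opening: 0.0399
```

```bash
python3 st.py
```

```text
[0.5548 0.2326 0.123 ] [-3.1403e+00  1.1000e-03 -2.5746e+00] F [-2.45 -1.72 10.2 ] T [-0.499  0.745  0.198] 0.039884494991109985
```

Emit:
{"api": "jog_arm", "payload": {
  "deltas": [-0.0027,0.004,0,0,0,0.0278,-0.0055,0.0079,0,0,0,0.0556,-0.0085,0.0116,0,0,0,0.0833,-0.0116,0.0152,0,0,0,0.1111,-0.0116,0.0152,0,0,0,0.1111]
}}

```text
time: 18.2
tool_pos: [0.5538, 0.2339, 0.123]
tool_rot: [-3.14, 0.001, -2.4]
contact_force: [-2.2, -3.7, 9.4]
opening: 0.0399
```

Emit:
{"api": "jog_arm", "payload": {
  "deltas": [-0.0033,0.0035,0,0,0,0.0278,-0.0068,0.0068,0,0,0,0.0556,-0.0104,0.01,0,0,0,0.0833,-0.0141,0.013,0,0,0,0.1111,-0.0141,0.013,0,0,0,0.1111]
}}

```text
time: 18.62
tool_pos: [0.5526, 0.235, 0.123]
tool_rot: [-3.139, 0.0, -2.226]
contact_force: [-2.3, -3.4, 8.9]
opening: 0.0394
```

Emit:
{"api": "jog_arm", "payload": {
  "deltas": [0,0,0,0,0,0,0,0,0,0,0,0,0,0,0,0,0,0,0,0,0,0,0,0,0,0,0,0,0,0]
}}

```text
time: 19.03
tool_pos: [0.5526, 0.235, 0.123]
tool_rot: [-3.139, 0.0, -2.227]
contact_force: [-2.8, -3.5, 9.3]
opening: 0.04
```

```bash
python3 st.py
```

```text
[0.5526 0.235  0.123 ] [-3.1391e+00  4.0000e-04 -2.2274e+00] F [-2.81 -3.54  9.25] T [-0.725  0.521  0.18 ] 0.04000570378758591
```

Left 30° was held with Fz about 9.3. Now I'll go back through straight and on to 30° right.

Emit:
{"api": "jog_arm", "payload": {
  "deltas": [0.0037,-0.003,0,0,0,-0.0278,0.0073,-0.0062,0,0,0,-0.0556,0.0108,-0.0095,0,0,0,-0.0833,0.0141,-0.013,0,0,0,-0.1111,0.0141,-0.013,0,0,0,-0.1111]
}}

```text
time: 19.45
tool_pos: [0.5538, 0.2339, 0.123]
tool_rot: [-3.14, 0.001, -2.405]
contact_force: [-2.7, -2.6, 11.2]
opening: 0.0396
```

Emit:
{"api": "jog_arm", "payload": {
  "deltas": [0.0031,-0.0036,0,0,0,-0.0278,0.0061,-0.0073,0,0,0,-0.0556,0.0089,-0.0112,0,0,0,-0.0833,0.0116,-0.0152,0,0,0,-0.1111,0.0116,-0.0152,0,0,0,-0.1111]
}}

```text
time: 19.87
tool_pos: [0.5548, 0.2325, 0.123]
tool_rot: [-3.14, 0.001, -2.579]
contact_force: [-2.8, -3.2, 9.4]
opening: 0.0391
```

Emit:
{"api": "jog_arm", "payload": {
  "deltas": [0.0025,-0.0041,0,0,0,-0.0278,0.0048,-0.0083,0,0,0,-0.0556,0.0069,-0.0126,0,0,0,-0.0833,0.0088,-0.017,0,0,0,-0.1111,0.0088,-0.017,0,0,0,-0.1111]
}}

```text
time: 20.28
tool_pos: [0.5556, 0.2311, 0.123]
tool_rot: [-3.141, 0.001, -2.754]
contact_force: [-2.7, -1.8, 10.4]
opening: 0.0394
```

Emit:
{"api": "jog_arm", "payload": {
  "deltas": [0.0017,-0.0045,0,0,0,-0.0278,0.0033,-0.009,0,0,0,-0.0556,0.0046,-0.0136,0,0,0,-0.0833,0.0057,-0.0183,0,0,0,-0.1111,0.0057,-0.0183,0,0,0,-0.1111]
}}

```text
time: 20.7
tool_pos: [0.556, 0.2295, 0.123]
tool_rot: [3.142, 0.001, -2.928]
contact_force: [-2.9, -1.9, 10.2]
opening: 0.0398
```

```bash
python3 st.py
```

```text
[0.556  0.2295 0.123 ] [ 3.1415e+00  1.3000e-03 -2.9283e+00] F [-2.87 -1.87 10.2 ] T [-0.169  0.821 -0.1  ] 0.03978371337940512
```

Emit:
{"api": "jog_arm", "payload": {
  "deltas": [0.0009,-0.0047,0,0,0,-0.0278,0.0016,-0.0094,0,0,0,-0.0556,0.0022,-0.0142,0,0,0,-0.0833,0.0025,-0.019,0,0,0,-0.1111,0.0025,-0.019,0,0,0,-0.1111]
}}

```text
time: 21.12
tool_pos: [0.5563, 0.2278, 0.123]
tool_rot: [3.141, 0.001, -3.103]
contact_force: [-3.3, 0.4, 9.9]
opening: 0.0398
```

Emit:
{"api": "jog_arm", "payload": {
  "deltas": [0.0001,-0.0048,0,0,0,-0.0278,0,-0.0096,0,0,0,-0.0556,-0.0003,-0.0144,0,0,0,-0.0833,-0.0009,-0.0192,0,0,0,-0.1111,-0.0009,-0.0192,0,0,0,-0.1111]
}}

```text
time: 21.53
tool_pos: [0.5562, 0.2262, 0.123]
tool_rot: [3.14, 0.001, 3.006]
contact_force: [-3.7, 0.8, 9.3]
opening: 0.0394
```

Emit:
{"api": "jog_arm", "payload": {
  "deltas": [0,0,0,0,0,0,0,0,0,0,0,0,0,0,0,0,0,0,0,0,0,0,0,0,0,0,0,0,0,0]
}}

```text
time: 21.95
tool_pos: [0.5562, 0.2262, 0.123]
tool_rot: [3.14, 0.001, 3.008]
contact_force: [-3.8, 1.6, 9.5]
opening: 0.0394
```

```bash
python3 st.py
```

```text
[0.5562 0.2262 0.123 ] [3.1401e+00 1.2000e-03 3.0078e+00] F [-3.84  1.62  9.52] T [ 0.279  0.876 -0.119] 0.03937162659727158
```

Right 30° was held with Fz about 9.5. The three poses fit a swivel axis at (0.5468, 0.2275), consistent with the cup. Next I'll return to straight and take the push off.

Emit:
{"api": "jog_arm", "payload": {
  "deltas": [0.0005,0.0048,0,0,0,0.0278,0.0009,0.0096,0,0,0,0.0556,0.001,0.0144,0,0,0,0.0833,0.0009,0.0192,0,0,0,0.1111,0.0009,0.0192,0,0,0,0.1111]
}}

```text
time: 22.37
tool_pos: [0.5562, 0.2279, 0.123]
tool_rot: [3.141, 0.001, -3.098]
contact_force: [-3.9, 0.2, 11.3]
opening: 0.0396
```

Emit:
{"api": "jog_arm", "payload": {
  "deltas": [-0.0003,0.0048,0,0,0,0.0278,-0.0008,0.0096,0,0,0,0.0556,-0.0015,0.0143,0,0,0,0.0833,-0.0025,0.019,0,0,0,0.1111,-0.0025,0.019,0,0,0,0.1111]
}}

```text
time: 22.78
tool_pos: [0.556, 0.2295, 0.123]
tool_rot: [3.142, 0.001, -2.924]
contact_force: [-4.1, 0.2, 10.3]
opening: 0.0393
```

Emit:
{"api": "jog_arm", "payload": {
  "deltas": [-0.0011,0.0047,0,0,0,0.0278,-0.0025,0.0093,0,0,0,0.0556,-0.004,0.0138,0,0,0,0.0833,-0.0057,0.0183,0,0,0,0.1111,-0.0057,0.0183,0,0,0,0.1111]
}}

```text
time: 23.2
tool_pos: [0.5556, 0.2311, 0.123]
tool_rot: [-3.141, 0.001, -2.749]
contact_force: [-4.5, -0.9, 9.6]
opening: 0.0396
```

Emit:
{"api": "jog_arm", "payload": {
  "deltas": [-0.001,-0.001,0.003,0,0,0,-0.002,-0.001,0.006,0,0,0,-0.003,-0.002,0.009,0,0,0,-0.003,-0.002,0.012,0,0,0,-0.003,-0.002,0.012,0,0,0]
}}

```text
time: 23.62
tool_pos: [0.5555, 0.231, 0.1231]
tool_rot: [-3.141, 0.001, -2.751]
contact_force: [-1.7, -1.4, 6.3]
opening: 0.04
```

```bash
python3 st.py
```

```text
[0.5555 0.231  0.1231] [-3.1412e+00  1.1000e-03 -2.7515e+00] F [-1.7  -1.38  6.27] T [-0.18   0.297  0.145] 0.03999129509956508
```

Emit:
{"api": "jog_arm", "payload": {
  "deltas": [-0.001,-0.001,0.003,0,0,0,-0.001,-0.001,0.006,0,0,0,-0.001,-0.001,0.008,0,0,0,-0.001,-0.001,0.008,0,0,0,-0.001,-0.001,0.008,0,0,0]
}}

```text
time: 24.03
tool_pos: [0.5554, 0.231, 0.1231]
tool_rot: [-3.141, 0.001, -2.752]
contact_force: [2.8, -0.0, -0.2]
opening: 0.0396
```

Emit:
{"api": "jog_arm", "payload": {
  "deltas": [0,0,0,0,0,0,0,0,0,0,0,0,0,0,0,0,0,0],
  "newtons": 8
}}

```text
time: 24.28
tool_pos: [0.5553, 0.231, 0.1232]
tool_rot: [-3.142, 0.001, -2.752]
contact_force: [4.0, -0.5, -0.5]
opening: 0.04
```

```bash
python3 st.py
```

```text
[0.5553 0.231  0.1232] [-3.1415e+00  6.0000e-04 -2.7516e+00] F [ 3.96 -0.53 -0.54] T [ 0.047 -0.685  0.032] 0.040009119829691096
```

Push is off, with the castor's own weight on the seat. Opening.

Emit:
{"api": "jog_arm", "payload": {
  "deltas": [0,0,0,0,0,0,0,0,0,0,0,0,0,0,0,0,0,0,0,0,0,0,0,0,0,0,0,0,0,0],
  "claw": 1
}}

```text
time: 24.7
tool_pos: [0.5546, 0.231, 0.1231]
tool_rot: [3.141, -0.001, -2.752]
contact_force: [0.2, 0.1, 0.0]
opening: 0.0689
```

Emit:
{"api": "jog_arm", "payload": {
  "deltas": [0,0,0,0,0,0,0,0,0,0,0,0,0,0,0,0,0,0,0,0,0,0,0,0,0,0,0,0,0,0]
}}

```text
time: 25.12
tool_pos: [0.555, 0.231, 0.1232]
tool_rot: [3.142, 0.0, -2.752]
contact_force: [0.0, 0.1, -1.0]
opening: 0.0921
```

Emit:
{"api": "jog_arm", "payload": {
  "deltas": [0,0,0.1,0,0,0,0,0,0.3,0,0,0,0,0,0.5,0,0,0,0,0,0.75,0,0,0,0,0,1,0,0,0]
}}

```text
time: 25.53
tool_pos: [0.5547, 0.231, 0.2249]
tool_rot: [3.141, -0.0, -2.751]
contact_force: [0.3, -0.0, -0.0]
opening: 0.0919
```

Emit:
{"api": "jog_arm", "payload": {
  "deltas": [0.1,0,0.05,0,0,0,0.25,0,0.1,0,0,0,0.4,0,0.1,0,0,0,0.4,0,0.1,0,0,0,0.4,0,0.1,0,0,0]
}}

```text
time: 25.95
tool_pos: [0.5949, 0.2309, 0.2333]
tool_rot: [3.141, -0.0, -2.752]
contact_force: [0.5, -0.2, -0.8]
opening: 0.0919
```

```bash
python3 st.py; python3 - <<'E'
from h import *
snap('scene','s5'); snap('wrist','w10'); snap('top','t5')
b=load('s5')[0];a=load('w10')[0];t=load('t5')[0]
cv2.imwrite('pics/c6.png',np.hstack([cv2.resize(b[200:335,330:430],(400,540),interpolation=cv2.INTER_CUBIC),cv2.resize(a[:,120:476],(400,540))])[:,:,::-1])
cv2.imwrite('pics/t5.png',t[:,:,::-1])
E
```

```text
[0.5949 0.2309 0.2333] [ 3.1414e+00 -3.0000e-04 -2.7520e+00] F [ 0.47 -0.19 -0.84] T [ 0.125  0.024 -0.04 ] 0.09189569116028883
```

View pics/c6.png

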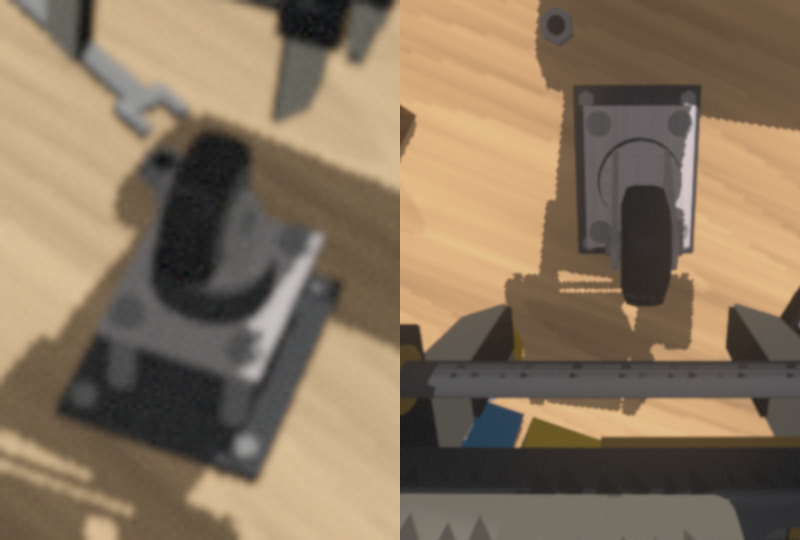

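The castor stands upright in the larger cup with its wheel straight along the plate: wrist-view wheel mid about 646, crown about 641. The crown is concentric with the boss and the gripper is clear at zero force. Handing in.

```bash
python3 -c "
from cell import robot
print(robot.observe()['time'], robot.hand_in())"
```

```text
the job is handed in; nothing more can be done
26.1 None
```

The castor is seated in the larger head, straight and released, and I handed the job in at 26.1 s. No verdict was reported.

- **Seating:** I lifted the castor (about 6 N) from the block and felt for the cup. It first touched one flank of the taper, so I shifted the tool about 1.6 mm and it went home at a tool height of 0.1231 m. That puts the mouth about 2.4 mm above nominal, by my estimate.
- **Press and swivel:** The wrist force read +8 to +11 N. Adding the castor's 6 N, that is about 14–17 N on the seat, or roughly 40 N summed round the taper, which I calculated and did not measure. I swivelled 30° left and 30° right with a pause at each, came back straight, took the push off and opened the fingers.
- **Last checks:** The final pictures show the castor upright, crown concentric with the boss, wheel along the plate and away from the robot. The gripper was clear with about zero force. The swivel axis worked out from the three poses is about 1.3 mm from where the wrist camera put the cup, within calibration error.
- **Disagreements:** The wrist and top cameras differed by 3–4 mm in x. One move call was refused for a missing number, which did no harm. I did not separately measure the bystanders for movement, but no unexpected contact force showed.

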